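Set up a polariscope for strain inspection of a viewport

TASK

Get the polariscope ready to inspect the glass viewport: with gentle pushes of the fingertips, slide the carriage that carries the glass fully home against its stop under the analyser, and push the red-knobbed analyser lever round the dial until its white line stands on the green mark. Do not grip or lift anything, do not touch the glass, and leave everything else on the bench where it is.

Things in the scene. Friction and masses are not known exactly. Their poses are not given: they have to be found in the camera images.
- polariscope: bench polariscope, fixed: ivory lamp house 70 mm high (x -105..155, y -105..105 mm in its own frame), steel column at x 125 (top at 185), arm holding the round analyser head over the house. Origin on the table under the vertical optical axis; x points to the column (away from the robot at yaw 0), y is the direction the carriage is pushed, z up
- optical_axis (a point): point on the optical axis at the height of the carriage's top face, 84 mm above the table, centre of the aluminium slide bed's home place. Bed: top at z 78 mm, x -62..62, y -160..62 in the polariscope's frame, black side rails 9 mm high and 103 mm apart, black stop bar across its +y end. The viewport's underside centre belongs here
- analyser_head (a point): centre of the dial face on the optical axis, 184 mm above the table. The head is a ring of 160 mm outer diameter, underside at z 165 mm, with a clamped black dial (white graduations every 10 deg, longer every 30) and inside it the turning black cell, radius 46 mm, up to z 194 mm, with a grey translucent filter
- carriage: loose aluminium plate 100 x 100 x 6 mm, 0.3-0.5 kg, between the bed's rails (1.5 mm play each side); origin under its centre, axes as the polariscope's. Starts 55-90 mm short of home, to -y; home = origin on the optical axis, +y edge on the stop. Plain friction, a few newtons. On top a black ring (74 mm across, 5 mm high) holds the viewport; a 26 mm wide strip runs to -y to the blue push tab
- push_tab (a point): centre of the outer (-y) face of the carriage's upright blue push tab: 44 mm wide (x), 8 mm thick, 42 mm high, spanning 78 to 120 mm above the table. This point is 145 mm to -y of the carriage's origin and 21 mm above its underside. Push here towards the polariscope's +y
- viewport: clear glass disc, 62 mm diameter, 12 mm thick, lying loose in the carriage's locating ring with 2 mm play; origin at the centre of its underside. Rides along with the carriage; its polished faces must not be touched
- analyser (a joint): angle of the analyser lever about the vertical optical axis, rad; grows anticlockwise seen from above, range 0 to 2.8. At 0 the lever points 1.309 rad (75 deg) anticlockwise from the polariscope's +x. It starts between 0.05 and 0.7, short of the green mark, turns against a friction of about 0.12 N m (about 1.2 N at the knob) and stays where it is left
- lever_knob (a point): top centre of the red upright knob at the lever's end, 227 mm above the table, 105 mm from the optical axis: cylinder 14 mm in diameter, red down to z 193 mm, on a black collar 18 mm in diameter (z 187-194). The lever is a black bar 6 mm wide, top at z 193 mm, running radially over the dial
- pointer (a point): point on the white line along the lever, 65 mm from the optical axis, 193 mm above the table
- green_mark (a point): centre of the green mark on the dial: a radial green bar 28 mm long and 9 mm wide; this point is 65 mm from the optical axis, 184 mm above the table. It lies 1.1 to 2.3 rad anticlockwise of where the lever points at joint 0
- bottle: white round bottle with a red cap, 52 mm diameter, 130 mm high, stands left of the polariscope; bystander; origin at the underside centre
- retaining_ring: flat aluminium ring, 76 mm diameter, 10 mm high, in front of the polariscope; bystander; origin at the underside centre
- driver: screwdriver with an orange handle, 180 mm long, lying on the table right of the lamp house; bystander; its x runs along the shaft
- tray: blue shallow tray 120 x 160 x 28 mm at the right with a grey pad; bystander; origin at the underside centre
- spare_viewport: second clear glass disc, 62 mm diameter, 12 mm thick, lying in the blue tray; bystander; origin at the underside centre
- caliper: digital caliper, 230 mm long, lying on the table at the left; bystander; its x runs along the beam
- end_cap: aluminium housing end cap, 110 mm diameter, with three black connectors, 52 mm high, at the left; bystander; origin at the underside centre
- o_ring: black rubber ring, 70 mm diameter, 5 mm high, lying at the right; bystander; origin at the underside centre

How it is judged:
By the outcome, as a careful person would: the job done as asked, in the order asked, and still so for the second after the job is handed in, with the robot touching nothing.
It also fails if it takes over 54 s, if anything falls off the work surface, if the arm or the gripper's body presses on something with over 40 N, if the wrist force passes 120 N, or if a joint passes its speed limit or range.

ROBOT

A 6-joint arm with a two-finger parallel gripper is mounted at the origin on the work surface. World frame = base frame: x ahead of the robot, y to its left, z up, the work surface at z = 0. Lengths are in m, angles in rad, forces in N, time in s.
With the tool pointing down it reaches from about 0.35 to 0.775 m from the base axis. Payload 7.3 kg.
Tool frame: the origin (TCP) lies at the very end of the fingers, on their centre line; the grasp point (between the pads) lies 19 mm behind it (robot.pinch_z is the distance from the TCP to the grasp point, in m); z points along the fingers, y is the line along which they close (so a half turn about z gives the same grasp; the last joint's range is limited). The gripper opens to 92 mm and grips with 3 to 60 N. Pads are 19 mm wide; open, the fingers measure 130 mm over their backs; the gripper's body (75 mm by 190 mm) begins 47 mm behind the grasp point.
Start: joints at [1.083, 0.342, 1.524, -0, 1.275, -0.146], TCP at [0.176, 0.495, 0.227] pointing down, gripper open.
Joint ranges: [-2.53, 2.53], [-0.77, 2.02], [0.04, 2.7], [-1, 4.14], [0.28, 2.66], [-3.11, 3.11]. Speed limits (rad/s): [2.57, 2.57, 3.14, 3.14, 3.14, 3.14].

INTERFACE

Orientations are given as [roll, pitch, yaw] about the fixed x, y, z axes, in that order (R = Rz(yaw) Ry(pitch) Rx(roll)).
In Python, from cell import robot gives the robot as it stands.
- The arm moves only by the tool move_arm, never from a script. Its argument "motion" is a list of rows, each a list of 6 numbers: the shift along the tool's x, y, z in units of 0.1 m (1.0 is 0.1 m), then the turn, a rotation vector about the tool's x, y, z in units of pi rad (1.0 is pi rad). In form: [[dx, dy, dz, rx, ry, rz], ...]. A call has 1 to 12 rows; each row is the pose to reach, as a shift and turn from the pose commanded when the call began, along the tool's axes at that moment, turning the shorter way round; what a row does not reach only later rows make up. A row lasts 1/8 s, in which the tool goes at most 62.5 mm and 10.7 degrees, less where a joint would pass 70% of its speed; a pose out of reach is approached as far as the arm can. A call with a number of a shift or a turn outside -1 to 1 is refused whole. A call with a gripper value outside its range is refused whole. "fingers" is the opening, from -1 (shut) to 1 (fully open), set as the call begins (left out, the last holds). The fingers move at their own pace and stop on an object; "newtons" is the grip in N (left out, the last holds). Time passes only in rows, so rows that repeat a pose let the fingers close. It gives the time, the measured TCP pose, the force, the opening and the grip force at its end, in the units of the state.
- robot.observe(): the state, without advancing time (a new reading comes with each control period).
- robot.read_camera(name): name is "side" or "top" or "wrist"; returns a dict with "image" (384x512x3 uint8, red, green, blue), "range_z" (384x512 float32, m along the optical axis (not along the pixel's ray), 0 where there is no reading), "vfov" (degrees; the focal length in pixels is half the picture's height over the tangent of half this angle, whatever the lens; pixels are square), "cx", "cy" (the principal point, pixels), "extrinsics" (4x4, takes a point from camera to world coordinates); the wrist camera has in their place "hand_eye" (4x4, takes a point from camera to tool coordinates, whose origin is the TCP and whose axes are the flange's). Camera axes: x right, y up, looking along -z (the intrinsics and any distortion apply to the point x, -y, -z); pixel columns grow to the right and rows downward; lengths in m; the calibration is good to about 2 mm. A picture is of the moment at which its call begins: read the wrist's pose just before it.
- robot.hand_in(): hands the job in; it is judged then, once.
The state is a dict: "time": time; "qpos": joint angles; "qvel": joint speeds; "joint_efforts": joint torques, N m; "tool_pos": TCP position; "tool_rot": TCP orientation; "contact_force": force on the tool from outside, world axes, zero at the start; "torque": the same for the moment, N m; "opening": finger opening in m; "grip_force": force on a finger pad.
Only numpy, scipy, OpenCV 4.12 (cv2) and the standard library are available. Lean on these libraries where they do the work, as an engineer would, in place of code of your own. Each camera call takes 0.05 s, during which the arm holds its last target. There are 200 camera calls.

## Working session

There is one attempt and no reset: what is moved stays moved. The work goes in short steps, Python scripts to look and compute and a tool call to move; the robot and the scene stay as the last step left them, time stands still between calls to the robot, and variables do not carry over. Pictures are saved under pics/ and viewed, at most 10 in all, crops included, and the job is handed in when it is done.

Besides the shell and the picture viewer there is one more tool, called after "Emit:" as a command line: name --pt "numbers of a row" for each row, then --argument value for the rest. move_arm: Moves the arm, as the interface text tells. Shifts and turns lie within -1 to 1; 1 stands for 0.1 m of shift or pi rad of turn. Its arguments: {"type":"object","properties":{"motion":{"type":"array"},"fingers":{"type":"number"},"newtons":{"type":"number"}},"required":["motion"]}

```bash
mkdir -p pics; ls
cat > h.py <<'E'
import numpy as np, cv2
from cell import robot
from scipy.spatial.transform import Rotation as R
def cam(n):
    s=robot.observe(); c=robot.read_camera(n)
    if n=="wrist":
        T=np.eye(4); T[:3,:3]=R.from_euler('xyz',s["tool_rot"]).as_matrix(); T[:3,3]=s["tool_pos"]
        c["E"]=T@np.array(c["hand_eye"])
    else: c["E"]=np.array(c["extrinsics"])
    c["f"]=192/np.tan(np.radians(c["vfov"])/2)
    return c
def ray(c,u,v):
    d=np.array([(u-c["cx"])/c["f"],-(v-c["cy"])/c["f"],-1]); return c["E"][:3,3],c["E"][:3,:3]@d
def onz(c,u,v,z):
    o,d=ray(c,u,v); return o+d*(z-o[2])/d[2]
def cloud(c):
    v,u=np.mgrid[:384,:512]; z=c["range_z"]
    p=np.stack([(u-c["cx"])/c["f"]*z,-(v-c["cy"])/c["f"]*z,-z],-1)
    return p@c["E"][:3,:3].T+c["E"][:3,3]
def save(c,n,k=1.5): cv2.imwrite("pics/"+n,cv2.resize(c["image"][...,::-1],None,fx=k,fy=k))
E
python3 - <<'E'
from h import *
print(robot.observe())
for n in("top","side","wrist"):
    c=cam(n); save(c,n+"0.png"); print(n,{k:v for k,v in c.items() if k not in("image","range_z")})
E
```

```text
pics
{'time': 0.0, 'qpos': array([ 1.08303717e+00,  3.42722163e-01,  1.52502266e+00,  1.32896464e-05,
        1.27539241e+00, -1.46001854e-01]), 'qvel': array([ 0.00014832,  0.0019496 ,  0.00153906, -0.00023317,  0.00245611,
       -0.00051127]), 'joint_efforts': array([-7.41390413e-04, -4.31240916e+01, -2.44212896e+01,  7.16469577e-02,
        5.60057920e-02, -1.28123788e-04]), 'tool_pos': array([0.17573322, 0.49428227, 0.22604328]), 'tool_rot': array([-3.14006635e+00, -2.37284686e-04,  2.79983129e+00]), 'contact_force': array([0.1691478 , 0.41231341, 0.01588305]), 'torque': array([ 0.0110488 ,  0.00485585, -0.007388  ]), 'grip_force': 0.0, 'opening': 0.0920740081009316}
top {'vfov': 52.904571932014726, 'cx': 255.07268459848993, 'cy': 189.9431335421017, 'extrinsics': array([[ 0.02793002,  0.99465363, -0.09941865,  0.44639306],
       [-0.99940275,  0.02981038,  0.01747826,  0.00491517],
       [ 0.02034852,  0.0988711 ,  0.99489218,  1.36412871],
       [ 0.        ,  0.        ,  0.        ,  1.        ]]), 'E': array([[ 0.02793002,  0.99465363, -0.09941865,  0.44639306],
       [-
[... 871 characters left out ...]
75446, 'cx': 255.89239955068663, 'cy': 194.18185806427059, 'hand_eye': array([[ 2.07979318e-04,  9.63258966e-01,  2.68574239e-01,
         7.30813506e-02],
       [ 9.99999906e-01, -3.02651135e-04,  3.11095067e-04,
         1.98980293e-04],
       [ 3.80949411e-04,  2.68574149e-01, -9.63258938e-01,
        -1.57386696e-01],
       [ 0.00000000e+00,  0.00000000e+00,  0.00000000e+00,
         1.00000000e+00]]), 'E': array([[ 0.33502476, -0.90779465, -0.25232377,  0.10710076],
       [ 0.94220773,  0.32229462,  0.09149192,  0.51918331],
       [-0.00173328, -0.26839347,  0.96330781,  0.38352315],
       [ 0.        ,  0.        ,  0.        ,  1.        ]]), 'f': np.float64(309.81732633250454)}
```

View pics/top0.png

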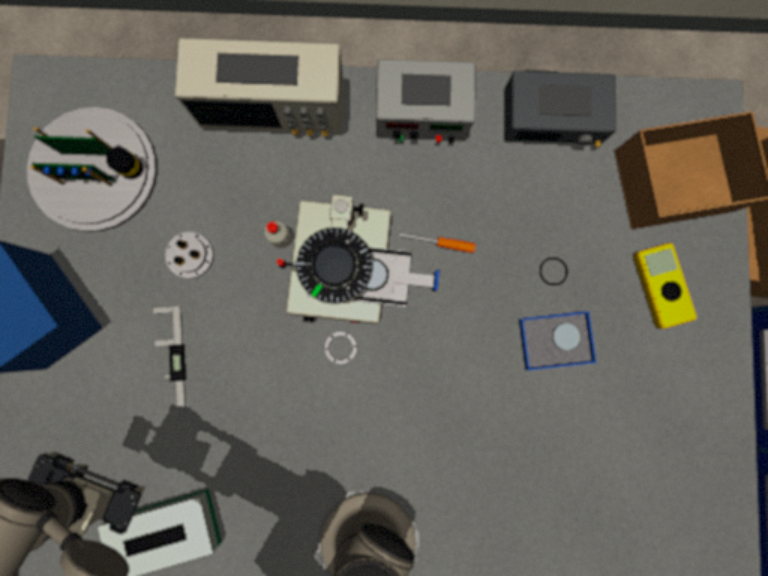

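View pics/side0.png

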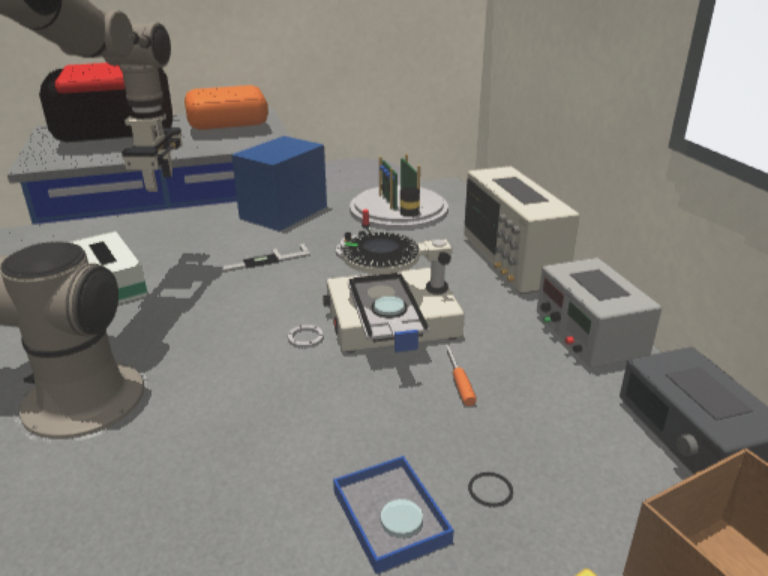

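The top view (1.5x scale) shows the dial at about (335,265), the red knob to its left at (281,263) and the green mark at (317,290). The blue tab is at right, (437,280). The side view shows the tab at (405,340) and the carriage partly out of the head. So I push the carriage to world +y, then the knob anticlockwise, towards the robot.

```bash
cat >> h.py <<'E'
def masks(im):
    h=cv2.cvtColor(im,cv2.COLOR_RGB2HSV); H,S,V=[h[...,i].astype(int) for i in range(3)]
    return dict(green=(abs(H-60)<18)&(S>130)&(V>70),red=((H<6)|(H>174))&(S>150)&(V>70),blue=(abs(H-112)<12)&(S>130)&(V>60))
def blobs(m,box=None,amin=8):
    m=m.astype(np.uint8)
    if box: k=np.zeros_like(m); k[box[1]:box[3],box[0]:box[2]]=1; m=m*k
    n,l,s,c=cv2.connectedComponentsWithStats(m)
    return [(s[i,4],c[i].round(2),s[i,:4],l==i) for i in range(1,n) if s[i,4]>=amin]
E
python3 - <<'E'
from h import *
c=cam("top"); m=masks(c["image"]); P=cloud(c)
box=(170,110,310,225)
for k,z in(("green",.184),("red",.227),("blue",.12)):
    for a,ct,bb,l in blobs(m[k],box,5): print(k,a,ct,bb,onz(c,*ct,z).round(4),'depth',np.median(P[l],0).round(4))
# dial/head: points at z .165-.2
v,u=np.mgrid[:384,:512]
q=(P[...,2]>.165)&(P[...,2]<.2)&(u>190)&(u<255)&(v>145)&(v<208)
cs,_=cv2.findContours(q.astype(np.uint8),cv2.RETR_EXTERNAL,cv2.CHAIN_APPROX_NONE)
k=max(cs,key=cv2.contourArea); (x,y),r=cv2.minEnclosingCircle(k); print('circ',x,y,r, cv2.fitEllipse(k))
print(onz(c,x,y,.184), onz(c,*cv2.fitEllipse(k)[0],.184))
# house top edges
q=(abs(P[...,2]-.07)<.006)&(u>185)&(u<265)&(v>130)&(v<220)
cs,_=cv2.findContours(q.astype(np.uint8),cv2.RETR_EXTERNAL,cv2.CHAIN_APPROX_NONE)
pts=np.vstack(cs); print('house',cv2.minAreaRect(pts)); 
print([onz(c,*b,.07).round(4) for b in cv2.boxPoints(cv2.minAreaRect(pts))])
q=blobs(m['blue'],box,5)
c2=cam("side"); m=masks(c2["image"])
for k in m:
    for a,ct,bb,l in blobs(m[k],(200,130,320,240),5): print('side',k,a,ct,bb,np.median(cloud(c2)[l],0).round(4))
for w,cc in(("top",c),("side",c2)): cv2.imwrite(f"pics/{w}z.png",cv2.resize(cc["image"][125:225,175:310,::-1] if w=="top" else cc["image"][130:240,205:320,::-1],None,fx=5,fy=5,interpolation=cv2.INTER_CUBIC))
E
```

```text
green 40 [210.72 193.02] [207 189   8   9] [0.5508 0.1198 0.184 ] depth [0.5507 0.1195 0.1845]
red 39 [181.13 151.13] [178 148   7   7] [0.6696 0.2085 0.227 ] depth [0.6886 0.226  0.131 ]
red 17 [186.82 174.76] [185 173   5   5] [0.5992 0.1884 0.227 ] depth [0.5988 0.1886 0.2253]
blue 32 [290.5  186.59] [289 180   4  14] [ 0.5851 -0.1317  0.12  ] depth [ 0.5857 -0.1328  0.1171]
circ 220.547119140625 172.96597290039062 29.70258903503418 ((222.43069458007812, 174.97457885742188), (51.87334060668945, 53.60420608520508), 30.726816177368164)
[0.61368959 0.09202267 0.184     ] [0.60762744 0.0860031  0.184     ]
house ((225.8931427001953, 173.51507568359375), (81.96818542480469, 76.00115966796875), 6.009006023406982)
[array([0.511 , 0.2276, 0.07  ]), array([0.7694, 0.2127, 0.07  ]), array([ 0.7487, -0.0662,  0.07  ]), array([ 0.4901, -0.0457,  0.07  ])]
side green 7 [234.   162.71] [231 162   7   2] [0.5507 0.1175 0.1834]
side red 6 [243.  140.5] [242 140   3   2] [0.6002 0.1879 0.2254]
side blue 19 [270.32 221.16] [263 220  15   3] [ 0.5856 -0.1342  0.1194]
```

View pics/topz.png

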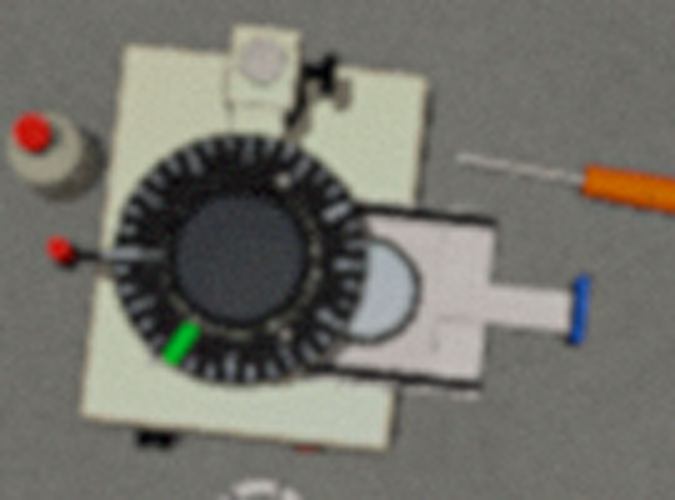

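Crop: lever at about 93° and green mark at about 146° in the world frame, dial centre near (0.605, 0.084), tab near (0.585, -0.132). I'll close the fingers, travel high over to the tab side and measure from near there.

Emit:
move_arm --pt "-0.3 -0.25 -0.6 0 0 0" --pt "-1 -0.84 -1 0 0 0" --pt "-1 -0.84 -1 0 0 0" --pt "-1 -0.84 -1 0 0 0" --fingers -1 --newtons 5

```text
time: 0.75
tool_pos: [0.2435, 0.3808, 0.3285]
tool_rot: [3.138, 0.002, 2.796]
contact_force: [-0.1, -0.3, -0.3]
opening: 0.0562
grip_force: 0.0
```

Emit:
move_arm --pt "-1 -0.84 0 0 0 0" --pt "-1 -0.84 0 0 0 0" --pt "-1 -0.84 0 0 0 0"

```text
time: 1.12
tool_pos: [0.3093, 0.2673, 0.3261]
tool_rot: [-3.141, -0.0, 2.795]
contact_force: [-0.4, 0.3, -0.0]
opening: 0.0264
grip_force: 0.0
```

Emit:
move_arm --pt "-1 -0.84 0 0 0 0" --pt "-1 -0.84 0 0 0 0" --pt "-1 -0.84 0 0 0 0"

```text
time: 1.5
tool_pos: [0.3754, 0.155, 0.326]
tool_rot: [-3.141, -0.001, 2.795]
contact_force: [-0.0, -0.1, 0.2]
opening: 0.0008
grip_force: 0.0
```

Emit:
move_arm --pt "-1 -0.84 0 0 0 0" --pt "-1 -0.84 0 0 0 0" --pt "-1 -0.84 0 0 0 0"

```text
time: 1.88
tool_pos: [0.4414, 0.0431, 0.3257]
tool_rot: [-3.141, -0.001, 2.797]
contact_force: [0.7, 2.4, -0.1]
opening: 0.0002
grip_force: 0.0
```

Emit:
move_arm --pt "-1 -0.84 0 0 0 0" --pt "-1 -0.84 0 0 0 0" --pt "-1 -0.84 0 0 0 0"

```text
time: 2.25
tool_pos: [0.5076, -0.0689, 0.3253]
tool_rot: [3.141, -0.002, 2.798]
contact_force: [0.2, 0.1, 0.2]
opening: 0.0002
grip_force: 0.0
```

Emit:
move_arm --pt "-1 -0.84 0 0 0 0.1" --pt "-1 -0.84 0 0 0 0.3" --pt "-1 -0.84 0 0 0 0.42" --pt "-1 -0.84 0 0 0 0.42" --pt "-1 -0.84 0 0 0 0.42" --pt "-1 -0.84 0 0 0 0.42" --pt "-1 -0.84 0 0 0 0.42" --pt "-1 -0.84 0 0 0 0.42"

```text
time: 3.25
tool_pos: [0.5727, -0.1782, 0.3266]
tool_rot: [-3.141, -0.001, 1.484]
contact_force: [0.1, 0.3, -0.5]
opening: 0.0005
grip_force: 0.0
```

Run:
```python
from h import *
c=cam("wrist"); save(c,"w1.png"); m=masks(c["image"]); P=cloud(c)
for k in m:
    for a,ct,bb,l in blobs(m[k],None,30): print(k,a,ct,bb,np.median(P[l],0).round(4))
np.savez("w1.npz",im=c["image"],P=P)
```

```text
red 79 [507.46 110.71] [503 106   9  10] [ 0.9255 -0.1397  0.0385]
blue 236 [264.25 130.78] [247 127  37   8] [ 0.5852 -0.132   0.119 ]
```

View pics/w1.png

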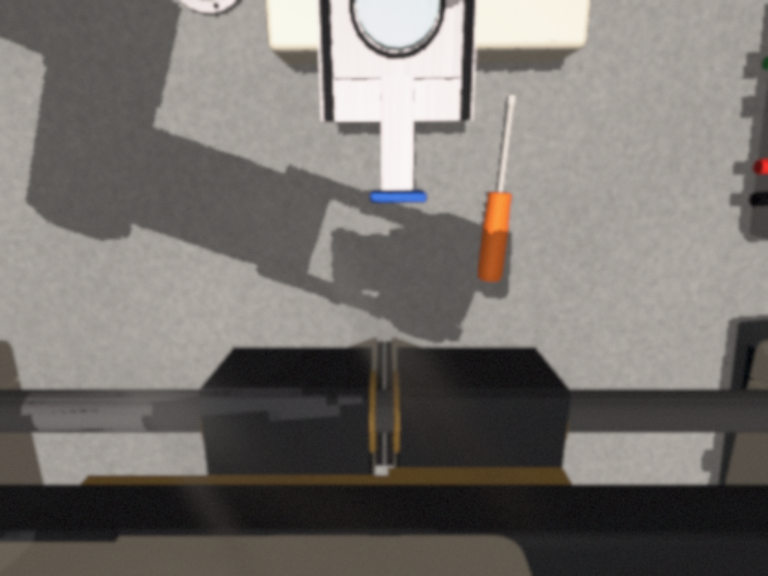

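The wrist view shows the tab level at (399,197), so the tool's yaw is right. The driver lies well to the right, at (495,240). The closed fingertips at (385,345) look narrow, so I'll check their geometry and the tab edges from depth.

Run:
```python
from h import *
d=np.load("w1.npz"); P=d["P"]; im=d["im"]; s=robot.observe()
T=R.from_euler('xyz',s["tool_rot"]).as_matrix(); Q=(P-s["tool_pos"])@T   # tool coords
m=masks(im)["blue"]; l=blobs(m,(230,110,300,150),30)[0][3]
q=Q[l]; print('tab tool-xy: x',np.percentile(q[:,0],[5,50,95]).round(4),'y',np.percentile(q[:,1],[1,50,99]).round(4),'z',np.median(q[:,2]).round(4))
v,u=np.nonzero(l); print('slope', np.polyfit(u,v,1)[0])
for v0 in (228,233,240,250,262,280,300,318):
    r=Q[v0,130:390]; ok=(P[v0,130:390,2]>.15)
    for a,b in ((-.05,.0),(.0,.03),):pass
    near=ok&(abs(r[:,1])<.012); far=ok&(abs(r[:,1])>=.012)
    f=lambda k: (r[k].min(0).round(3),r[k].max(0).round(3)) if k.any() else None
    print(v0,'near',f(near),'far',f(far))
```

```text
tab tool-xy: x [0.0439 0.0473 0.0506] y [-0.0109  0.0087  0.0303] z 0.2077
slope -0.017468557134527617
228 near (array([ 0.01 , -0.009, -0.157]), array([0.073, 0.007, 0.001])) far None
233 near (array([ 0.01 , -0.012, -0.073]), array([ 0.038,  0.012, -0.006])) far (array([ 0.037, -0.031, -0.073]), array([ 0.038,  0.029, -0.07 ]))
240 near (array([ 0.01 , -0.012, -0.078]), array([ 0.038,  0.012, -0.015])) far (array([ 0.036, -0.031, -0.078]), array([ 0.038,  0.029, -0.075]))
250 near (array([ 0.006, -0.012, -0.157]), array([ 0.073,  0.012, -0.018])) far (array([ 0.036, -0.031, -0.084]), array([ 0.038,  0.029, -0.081]))
262 near (array([ 0.031, -0.012, -0.09 ]), array([ 0.037,  0.012, -0.079])) far (array([ 0.032, -0.036, -0.09 ]), array([ 0.037,  0.036, -0.079]))
280 near (array([ 0.028, -0.012, -0.09 ]), array([ 0.032,  0.012, -0.083])) far (array([ 0.027, -0.035, -0.09 ]), array([ 0.033,  0.035, -0.081]))
300 near (array([-0.004, -0.012, -0.157]), array([ 0.073,  0.012, -0.045])) far (array([ 0.025, -0.032, -0.091]), array([ 0.027,  0.029, -0.087]))
318 near (array([ 0.022, -0.012, -0.157]), array([ 0.073,  0.012, -0.09 ])) far (array([ 0.022, -0.032, -0.093]), array([ 0.024,  0.029, -0.09 ]))
```

Emit:
move_arm --pt "0 0.09 0.5 0 0 0" --pt "0 0.09 1 0 0 0" --pt "0 0.09 1 0 0 0"

```text
time: 3.68
tool_pos: [0.5794, -0.18, 0.223]
tool_rot: [-3.133, -0.003, 1.484]
contact_force: [-0.2, 0.3, 0.1]
opening: 0.0005
grip_force: 0.0
```

Emit:
move_arm --pt "0 0 0.6 0 0 0" --pt "0 0 1 0 0 0" --pt "0 0 1 0 0 0"

```text
time: 4.05
tool_pos: [0.5809, -0.1813, 0.1263]
tool_rot: [-3.139, -0.001, 1.482]
contact_force: [0.5, 0.7, 0.4]
opening: 0.0006
grip_force: 0.0
```

Emit:
move_arm --pt "0.1 0 0.28 0 0 0" --pt "0.22 0 0.28 0 0 0" --pt "0.26 0 0.28 0 0 0" --pt "0.29 0 0.28 0 0 0" --pt "0.29 0 0.28 0 0 0"

```text
time: 4.68
tool_pos: [0.5844, -0.1533, 0.0998]
tool_rot: [3.14, 0.0, 1.481]
contact_force: [-0.3, -0.8, 0.3]
opening: 0.0007
grip_force: 0.0
```

Run:
```python
from h import *
s=robot.observe(); c=cam("wrist"); P=cloud(c); T=R.from_euler('xyz',s["tool_rot"]).as_matrix(); Q=(P-s["tool_pos"])@T
for a,ct,bb,l in blobs(masks(c["image"])["blue"],None,60):
    q=Q[l]; v,u=np.nonzero(l); print(a,ct,bb,'x',np.percentile(q[:,0],[2,50,98]).round(4),'y',np.percentile(q[:,1],[1,50,99]).round(4),'z',np.median(q[:,2]).round(4),np.polyfit(u,v,1)[0])
```

```text
2068 [263.4  212.82] [214 192  90  36] x [0.0184 0.024  0.0254] y [-0.0202  0.0054  0.0209] z -0.0188 -0.08874171927180316
```

Emit:
move_arm --pt "0.05 0 0 0 0 0" --pt "0.1 0 0 0 0 0" --pt "0.15 0 0 0 0 0" --pt "0.2 0 0 0 0 0" --pt "0.25 0 0 0 0 0" --pt "0.3 0 0 0 0 0" --pt "0.35 0 0 0 0 0" --pt "0.4 0 0 0 0 0"

```text
time: 5.72
tool_pos: [0.5876, -0.1132, 0.0988]
tool_rot: [3.141, 0.0, 1.48]
contact_force: [-0.7, -4.9, 1.9]
opening: 0.0005
grip_force: 2.6
```

Emit:
move_arm --pt "0.05 0 0 0 0 0" --pt "0.1 0 0 0 0 0" --pt "0.15 0 0 0 0 0" --pt "0.2 0 0 0 0 0" --pt "0.24 0 0 0 0 0" --pt "0.28 0 0 0 0 0"

```text
time: 6.48
tool_pos: [0.5901, -0.0854, 0.0988]
tool_rot: [3.141, 0.0, 1.48]
contact_force: [-0.8, -4.5, 2.4]
opening: 0.0008
grip_force: 2.6
```

```bash
cat > t.py <<'E'
from h import *
s=robot.observe(); c=cam("wrist"); P=cloud(c); T=R.from_euler('xyz',s["tool_rot"]).as_matrix(); Q=(P-s["tool_pos"])@T
print(s["tool_pos"],s["contact_force"])
for a,ct,bb,l in blobs(masks(c["image"])["blue"],None,60):
    q=Q[l]; print(a,ct,bb,'x',np.percentile(q[:,0],[2,50,98]).round(4),'y',np.percentile(q[:,1],[1,50,99]).round(4),np.median(P[l],0).round(4))
E
python3 t.py
```

```text
[ 0.59005747 -0.08535785  0.09884893] [-0.7611362  -4.50559241  2.43483397]
901 [282.44 219.79] [249 202  56  37] x [0.0136 0.0191 0.0197] y [-0.0036  0.0135  0.0215] [ 0.6052 -0.0678  0.113 ]
392 [226.54 222.95] [214 207  30  25] x [0.0161 0.0188 0.0195] y [-0.0202 -0.0159 -0.0074] [ 0.576  -0.0653  0.1176]
```

Emit:
move_arm --pt "0.03 0 0 0 0 0" --pt "0.06 0 0 0 0 0" --pt "0.09 0 0 0 0 0" --pt "0.11 0 0 0 0 0"

```text
time: 7.02
tool_pos: [0.591, -0.0746, 0.0988]
tool_rot: [3.142, 0.0, 1.48]
contact_force: [-0.5, -4.8, 2.4]
opening: 0.0003
grip_force: 2.7
```

Emit:
move_arm --pt "0.01 0 0 0 0 0" --pt "0.02 0 0 0 0 0" --pt "0.02 0 0 0 0 0"

```text
time: 7.4
tool_pos: [0.5912, -0.0725, 0.0988]
tool_rot: [3.141, 0.0, 1.48]
contact_force: [-1.4, -4.5, 3.2]
opening: 0.0005
grip_force: 2.4
```

Emit:
move_arm --pt "0.01 0 0 0 0 0" --pt "0.02 0 0 0 0 0" --pt "0.02 0 0 0 0 0"

```text
time: 7.78
tool_pos: [0.5914, -0.0706, 0.0988]
tool_rot: [3.141, 0.0, 1.48]
contact_force: [-0.9, -4.6, 3.0]
opening: 0.0001
grip_force: 2.5
```

Emit:
move_arm --pt "0.01 0 0 0 0 0" --pt "0.02 0 0 0 0 0" --pt "0.02 0 0 0 0 0"

```text
time: 8.15
tool_pos: [0.5916, -0.0697, 0.0988]
tool_rot: [3.141, 0.002, 1.48]
contact_force: [-1.9, -8.5, 1.8]
opening: 0.0004
grip_force: 4.5
```

Emit:
move_arm --pt "0.01 0 0 0 0 0" --pt "0.01 0 0 0 0 0"

```text
time: 8.4
tool_pos: [0.5919, -0.0696, 0.0989]
tool_rot: [3.141, 0.003, 1.48]
contact_force: [-1.4, -12.3, 2.0]
opening: 0.0003
grip_force: 6.2
```

Emit:
move_arm --pt "0.01 0 0 0 0 0" --pt "0.01 0 0 0 0 0"

```text
time: 8.65
tool_pos: [0.5921, -0.0696, 0.0989]
tool_rot: [3.14, 0.004, 1.48]
contact_force: [-0.7, -15.6, 0.8]
opening: 0.0005
grip_force: 7.9
```

The force rose from 4.6 N to 15.6 N with no further travel, so the carriage is on the stop. I'll withdraw straight back, rise and look at the dial from above.

Emit:
move_arm --pt "-0.05 0 0 0 0 0" --pt "-0.15 0 0 0 0 0" --pt "-0.4 0 0 0 0 0" --pt "-0.5 0 -0.4 0 0 0" --pt "-0.5 0 -1 0 0 0" --pt "-0.5 0 -1 0 0 0"

```text
time: 9.4
tool_pos: [0.5896, -0.1169, 0.2038]
tool_rot: [3.132, 0.001, 1.48]
contact_force: [-0.3, -0.2, -0.3]
opening: 0.0008
grip_force: 0.0
```

Emit:
move_arm --pt "0 0 -0.6 0 0 0" --pt "0 0 -1 0 0 0" --pt "0.5 0 -1 0 0 0" --pt "1 0 -1 0 0 0" --pt "1 0 -1 0 0 0"

```text
time: 10.02
tool_pos: [0.596, -0.0131, 0.2977]
tool_rot: [-3.14, -0.002, 1.485]
contact_force: [1.1, -0.5, 0.3]
opening: 0.0
grip_force: 0.0
```

Emit:
move_arm --pt "0.3 0 -0.4 0 0 0" --pt "0.6 0 -0.5 0 0 0" --pt "0.6 0 -0.5 0 0 0" --pt "0.6 0 -0.5 0 0 0"

```text
time: 10.52
tool_pos: [0.6015, 0.042, 0.3475]
tool_rot: [-3.14, 0.0, 1.48]
contact_force: [0.5, -0.2, -1.2]
opening: 0.0005
grip_force: 0.0
```

```bash
cat > d.py <<'E'
from h import *
import sys
c=cam("wrist"); save(c,sys.argv[1]); m=masks(c["image"]); P=cloud(c)
for k,z in(("green",.184),("red",.227),("blue",.12)):
    for a,ct,bb,l in blobs(m[k],None,30): print(k,a,ct,bb,onz(c,*ct,z).round(4),np.median(P[l],0).round(4))
E
python3 d.py w2.png
python3 - <<'E'
from h import *
c=cam("top"); P=cloud(c)
for a,ct,bb,l in blobs(masks(c["image"])["blue"],(170,110,310,225),5): print('top',a,ct,onz(c,*ct,.12),np.median(P[l],0))
E
```

```text
green 316 [198.97 107.  ] [186  97  28  21] [0.5505 0.1202 0.184 ] [0.5504 0.1202 0.1839]
green 42 [468.83 195.57] [465 193   9   6] [0.8268 0.0031 0.184 ] [ 0.9285 -0.0477  0.0352]
red 364 [240.6   14.73] [232   1  18  28] [0.6013 0.187  0.227 ] [0.6013 0.1876 0.2256]
red 89 [320.8    2.28] [313   0  18   7] [0.6656 0.19   0.227 ] [0.6862 0.217  0.1285]
red 101 [467.02 248.41] [461 244  13  10] [ 0.8006 -0.0362  0.227 ] [ 0.9314 -0.1375  0.0401]
top 17 [266.59 183.94] [ 0.59142226 -0.05378844  0.12      ] [ 0.59116006 -0.054774    0.11976377]
```

View pics/w2.png

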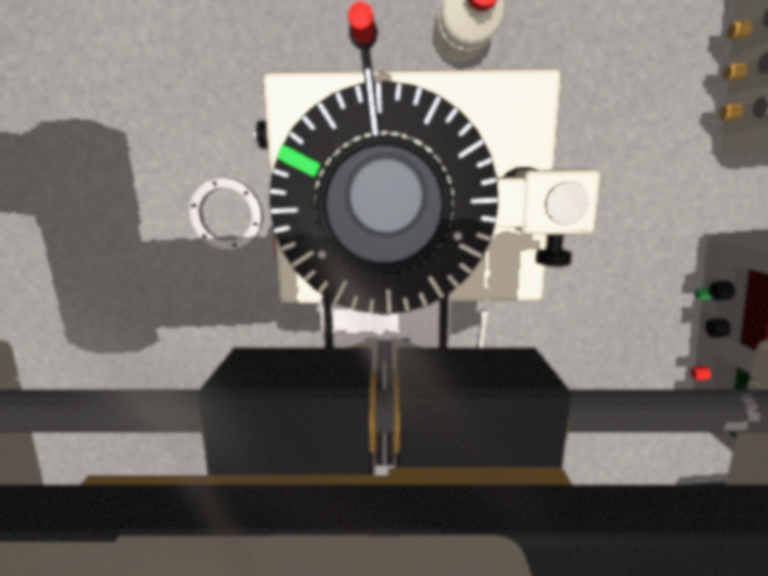

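The view is clear: knob at (361,22), white line running (371,68) to (376,133), green mark at (299,161), dial centred near (384,197).

```bash
cat > ang.py <<'E'
from h import *
def meas(c,cen0=(.605,.084)):
    im=c["image"]; g=cv2.cvtColor(im,cv2.COLOR_RGB2GRAY); P=cloud(c); cen=np.array(cen0)
    v,u=np.mgrid[:384,:512]
    G=onz_arr(c,u,v,.184)
    # dial boundary: depth step at the head's rim
    q=((P[...,2]>.172)&(P[...,2]<.2)&(np.hypot(G[...,0]-cen[0],G[...,1]-cen[1])<.084)).astype(np.uint8)
    k=max(cv2.findContours(q,0,cv2.CHAIN_APPROX_NONE)[0],key=cv2.contourArea)[:,0]
    B=G[k[:,1],k[:,0],:2]
    for _ in range(4):
        r=np.hypot(*(B-cen).T); a=abs(r-np.median(r))<.003; B=B[a]
        s=np.linalg.lstsq(np.c_[2*B,np.ones(len(B))],(B**2).sum(1),rcond=None)[0]; cen=s[:2]
    rad=np.sqrt(s[2]+cen@cen)
    ga=[(onz(c,*ct,.184)[:2],a) for a,ct,bb,l in blobs(masks(im)["green"],None,15)]
    ga=[x for x in ga if abs(np.hypot(*(x[0]-cen))-.065)<.012]
    W=onz_arr(c,u,v,.193)[...,:2]; 
    m=(abs(P[...,2]-.1935)<.004)&(g>110)
    d=W-cen; r=np.hypot(d[...,0],d[...,1]); m&=(r>.05)&(r<.095)
    hs=[np.degrees(np.arctan2(*(x[0]-cen)[::-1])) for x in ga]
    return cen,rad,len(B),[(x,a,h) for (x,a),h in zip(ga,hs)],W[m],d[m],m
def onz_arr(c,u,v,z):
    d=np.stack([(u-c["cx"])/c["f"],-(v-c["cy"])/c["f"],-np.ones(u.shape)],-1)@c["E"][:3,:3].T; o=c["E"][:3,3]
    return o+d*((z-o[2])/d[...,2])[...,None]
if __name__=="__main__":
    c=cam("wrist"); cen,rad,n,ga,W,d,m=meas(c)
    print('centre',cen.round(4),rad.round(4),n,'green',ga)
    a=np.degrees(np.arctan2(d[:,1],d[:,0])); md=np.median(a); k=abs(a-md)<6
    print('line',len(a),md.round(2),a[k].mean().round(2),a[k].std().round(2))
E
python3 ang.py
```

```text
centre [0.6038 0.0861] 0.0779 333 green [(array([0.55036896, 0.12023215]), np.int32(319), np.float64(147.44183524962844))]
line 213 91.58 91.58 1.27
```

Emit:
move_arm --pt "0.3 0.26 0 0 0 0.06" --pt "0.6 0.26 0 0 0 0.12" --pt "1 0.26 0 0 0 0.18" --pt "1 0.26 0 0 0 0.24" --pt "1 0.26 0 0 0 0.3" --pt "1 0.26 0 0 0 0.36" --pt "1 0.26 0 0 0 0.42" --pt "1 0.26 0 0 0 0.462" --pt "1 0.26 0 0 0 0.462"

```text
time: 11.8
tool_pos: [0.6367, 0.1394, 0.3483]
tool_rot: [3.142, 0.001, 0.029]
contact_force: [-0.5, -0.2, -0.9]
opening: 0.0005
grip_force: 0.0
```

Emit:
move_arm --pt "0.06 -0.53 0 0 0 0" --pt "0.06 -0.53 0.4 0 0 0" --pt "0.06 -0.53 0.7 0 0 0" --pt "0.06 -0.53 0.7 0 0 0" --pt "0.06 -0.53 0.7 0 0 0"

```text
time: 12.42
tool_pos: [0.6417, 0.1931, 0.2803]
tool_rot: [-3.141, -0.002, 0.03]
contact_force: [0.9, 0.2, -1.4]
opening: 0.0006
grip_force: 0.0
```

```bash
python3 d.py w3.png; python3 ang.py
```

```text
red 450 [222.7  131.65] [211 120  24  24] [0.6972 0.2174 0.227 ] [0.6901 0.2271 0.1295]
blue 692 [473.85 221.51] [463 200  25  45] [ 0.6013 -0.0455  0.12  ] [ 0.6    -0.0512  0.1143]
centre [0.6064 0.0849] 0.0752 126 green []
line 0 nan nan nan
  return _methods._mean(a, axis=axis, dtype=dtype,
  ret = ret.dtype.type(ret / rcount)
ang.py:28: RuntimeWarning: Mean of empty slice.
  print('line',len(a),md.round(2),a[k].mean().round(2),a[k].std().round(2))
  ret = _var(a, axis=axis, dtype=dtype, out=out, ddof=ddof,
  arrmean = um.true_divide(arrmean, div, out=arrmean,
  ret = ret.dtype.type(ret / rcount)
```

View pics/w3.png

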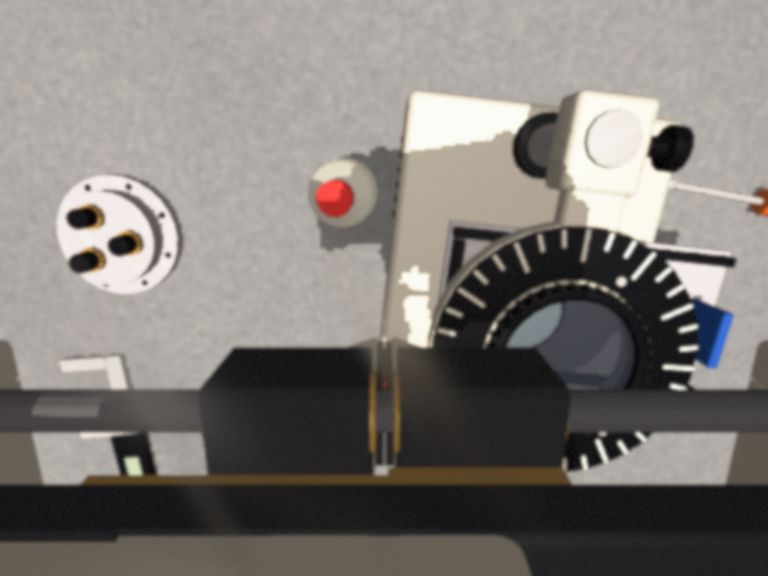

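The gripper hides the lever from here; the bottle is clear at (340,190). I'll descend to knob height and compute the arc waypoints.

Emit:
move_arm --pt "0 0 0.4 0 0 0" --pt "0 0 0.72 0 0 0" --pt "0 0 0.72 0 0 0"

```text
time: 12.9
tool_pos: [0.6403, 0.193, 0.2053]
tool_rot: [3.141, 0.004, 0.029]
contact_force: [-0.2, -0.7, 0.5]
opening: 0.0008
grip_force: 0.0
```

```bash
cat > arc.py <<'E'
from h import *
import sys
def rows(angs,c=(.6045,.0857),rad=.106,off=.017):
    s=robot.observe(); p=np.array(s["tool_pos"]); yaw=s["tool_rot"][2]
    T=R.from_euler('xyz',[np.pi,0,yaw]).as_matrix(); print(p,yaw)
    for a in angs:
        t=np.radians(a); r=np.array([np.cos(t),np.sin(t)]); th=np.array([-r[1],r[0]])
        g=np.r_[np.array(c)+rad*r-off*th,p[2]]
        d=T.T@(g-p)/.1; print(a,d.round(3),round(-(t-np.pi/2-yaw)/np.pi,4))
a0,a1,st=map(float,sys.argv[1:4]); rows(np.arange(a0,a1+.01,st))
E
python3 arc.py 88 140 4
```

```text
[0.64026086 0.19301326 0.20528441] 0.029086238719747026
88.0 [-0.151  0.015  0.   ] 0.0204
92.0 [-0.225  0.001  0.   ] -0.0019
96.0 [-0.299 -0.008 -0.   ] -0.0241
100.0 [-0.374 -0.011 -0.   ] -0.0463
104.0 [-0.449 -0.01  -0.   ] -0.0685
108.0 [-0.524 -0.003 -0.   ] -0.0907
112.0 [-0.598  0.009  0.   ] -0.113
116.0 [-0.671  0.026  0.   ] -0.1352
120.0 [-0.742  0.049  0.   ] -0.1574
124.0 [-0.812  0.076  0.   ] -0.1796
128.0 [-0.88   0.108  0.   ] -0.2019
132.0 [-0.945  0.144  0.   ] -0.2241
136.0 [-1.008  0.185  0.   ] -0.2463
140.0 [-1.067  0.231  0.   ] -0.2685
```

Emit:
move_arm --pt "-0.08 0 0 0 0 0" --pt "-0.15 0 0 0 0 0" --pt "-0.2 0 0 0 0 0" --pt "-0.25 0 0 0 0 -0.01" --pt "-0.3 -0.01 0 0 0 -0.024" --pt "-0.34 -0.01 0 0 0 -0.035" --pt "-0.375 -0.01 0 0 0 -0.046" --pt "-0.41 -0.01 0 0 0 -0.057" --pt "-0.45 -0.01 0 0 0 -0.068" --pt "-0.485 -0.005 0 0 0 -0.08" --pt "-0.525 0 0 0 0 -0.09" --pt "-0.525 0 0 0 0 -0.09"

```text
time: 14.4
tool_pos: [0.5881, 0.1918, 0.2066]
tool_rot: [-3.141, 0.001, 0.312]
contact_force: [0.6, 1.2, 0.0]
opening: 0.0006
grip_force: 0.0
```

```bash
python3 arc.py 110 142 2;  python3 - <<'E'
from h import *
for n in("top","side"):
    c=cam(n); P=cloud(c)
    for k,z,b in(("red",.227,(170,160,310,225)),("green",.184,(170,160,310,225))):
        for a,ct,bb,l in blobs(masks(c["image"])[k],b if n=="top" else (200,130,320,240),3): print(n,k,a,ct,onz(c,*ct,z).round(4),np.median(P[l],0).round(4))
E
```

```text
[0.58808607 0.19181367 0.20663596] 0.31213065451344724
110.0 [-0.039 -0.005 -0.   ] -0.0118
112.0 [-0.076 -0.009 -0.   ] -0.0229
114.0 [-0.114 -0.012 -0.   ] -0.034
116.0 [-0.151 -0.013 -0.   ] -0.0451
118.0 [-0.188 -0.013 -0.   ] -0.0562
120.0 [-0.226 -0.012 -0.   ] -0.0673
122.0 [-0.263 -0.009 -0.   ] -0.0784
124.0 [-0.301 -0.005 -0.   ] -0.0895
126.0 [-0.338 -0.    -0.   ] -0.1006
128.0 [-0.375  0.006  0.   ] -0.1118
130.0 [-0.411  0.014  0.   ] -0.1229
132.0 [-0.448  0.023  0.   ] -0.134
134.0 [-0.484  0.034  0.   ] -0.1451
136.0 [-0.519  0.045  0.   ] -0.1562
138.0 [-0.554  0.058  0.   ] -0.1673
140.0 [-0.589  0.072  0.   ] -0.1784
142.0 [-0.623  0.087  0.   ] -0.1895
top green 41 [210.71 192.95] [0.551  0.1198 0.184 ] [0.5508 0.1194 0.1841]
side red 3 [235. 142.] [0.5715 0.1805 0.227 ] [0.5719 0.1814 0.2264]
side green 10 [234.  162.5] [0.5517 0.1216 0.184 ] [0.5523 0.12   0.1836]
```

Emit:
move_arm --pt "-0.076 -0.01 0 0 0 -0.023" --pt "-0.114 -0.012 0 0 0 -0.034" --pt "-0.15 -0.013 0 0 0 -0.045" --pt "-0.188 -0.013 0 0 0 -0.056" --pt "-0.226 -0.012 0 0 0 -0.067" --pt "-0.263 -0.009 0 0 0 -0.078" --pt "-0.301 -0.005 0 0 0 -0.09" --pt "-0.338 0 0 0 0 -0.1" --pt "-0.375 0.006 0 0 0 -0.112" --pt "-0.411 0.014 0 0 0 -0.123" --pt "-0.448 0.023 0 0 0 -0.134" --pt "-0.484 0.034 0 0 0 -0.145"

```text
time: 16.0
tool_pos: [0.5434, 0.1737, 0.2068]
tool_rot: [-3.141, -0.0, 0.769]
contact_force: [0.7, 0.5, -1.3]
opening: 0.0006
grip_force: 0.7
```

```bash
python3 arc.py 134 148 1;  python3 - <<'E'
from h import *
for n in("top","side"):
    c=cam(n); P=cloud(c)
    for k,z,b in(("red",.227,(170,160,310,225)),("green",.184,(170,160,310,225))):
        for a,ct,bb,l in blobs(masks(c["image"])[k],b if n=="top" else (200,130,320,240),3): print(n,k,a,ct,onz(c,*ct,z).round(4),np.median(P[l],0).round(4))
E
```

```text
[0.54336289 0.17366531 0.2067505 ] 0.7694010976729173
134.0 [-0.001 -0.003 -0.   ] 0.0005
135.0 [-0.02  -0.005 -0.   ] -0.0051
136.0 [-0.038 -0.008 -0.   ] -0.0106
137.0 [-0.057 -0.01  -0.   ] -0.0162
138.0 [-0.076 -0.012 -0.   ] -0.0218
139.0 [-0.094 -0.013 -0.   ] -0.0273
140.0 [-0.113 -0.015 -0.   ] -0.0329
141.0 [-0.132 -0.016 -0.   ] -0.0384
142.0 [-0.15  -0.016 -0.   ] -0.044
143.0 [-0.169 -0.016 -0.   ] -0.0495
144.0 [-0.188 -0.016 -0.   ] -0.0551
145.0 [-0.207 -0.016 -0.   ] -0.0606
146.0 [-0.225 -0.015 -0.   ] -0.0662
147.0 [-0.244 -0.014 -0.   ] -0.0718
148.0 [-0.263 -0.013 -0.   ] -0.0773
top green 24 [210.54 193.33] [0.5498 0.1203 0.184 ] [0.5507 0.1203 0.183 ]
side red 5 [224.2 146.4] [0.5302 0.1568 0.227 ] [0.5308 0.1618 0.2257]
```

Emit:
move_arm --pt "-0.02 -0.005 0 0 0 -0.005" --pt "-0.04 -0.008 0 0 0 -0.011" --pt "-0.057 -0.01 0 0 0 -0.016" --pt "-0.076 -0.012 0 0 0 -0.022" --pt "-0.094 -0.013 0 0 0 -0.027" --pt "-0.113 -0.015 0 0 0 -0.033" --pt "-0.132 -0.016 0 0 0 -0.038" --pt "-0.15 -0.016 0 0 0 -0.044" --pt "-0.15 -0.016 0 0 0 -0.044"

```text
time: 17.23
tool_pos: [0.5314, 0.1645, 0.2067]
tool_rot: [-3.141, 0.0, 0.906]
contact_force: [0.7, -0.3, 1.6]
opening: 0.0004
grip_force: 0.3
```

Emit:
move_arm --pt "0.1 0 0 0 0 0" --pt "0.25 0 0 0 0 0" --pt "0.25 0 -0.6 0 0 0" --pt "0.25 0 -1 0 0 0" --pt "0 0 -1 0 0 0" --pt "-0.5 0 -1 0 0 0" --pt "-1 0 -1 0 0 0" --pt "-1 0 -1 0 0 0" --pt "-1 0 -1 0 0 0"

```text
time: 18.35
tool_pos: [0.4707, 0.0864, 0.307]
tool_rot: [3.141, -0.001, 0.905]
contact_force: [-0.3, 0.1, -0.1]
opening: 0.0009
grip_force: 0.0
```

```bash
python3 d.py w4.png; python3 ang.py
```

```text
green 343 [303.36 104.84] [288 100  33  12] [0.5487 0.1202 0.184 ] [0.5483 0.1204 0.1841]
red 271 [257.14  96.46] [248  87  20  19] [0.5203 0.1494 0.227 ] [0.5203 0.1493 0.2262]
blue 604 [408.38 199.07] [387 186  44  28] [ 0.591  -0.0456  0.12  ] [ 0.5933 -0.051   0.1115]
centre [0.6029 0.0862] 0.0778 287 green [(array([0.54887349, 0.1199683 ]), np.int32(336), np.float64(147.97064774813683))]
line 251 142.1 142.04 1.3
```

View pics/w4.png

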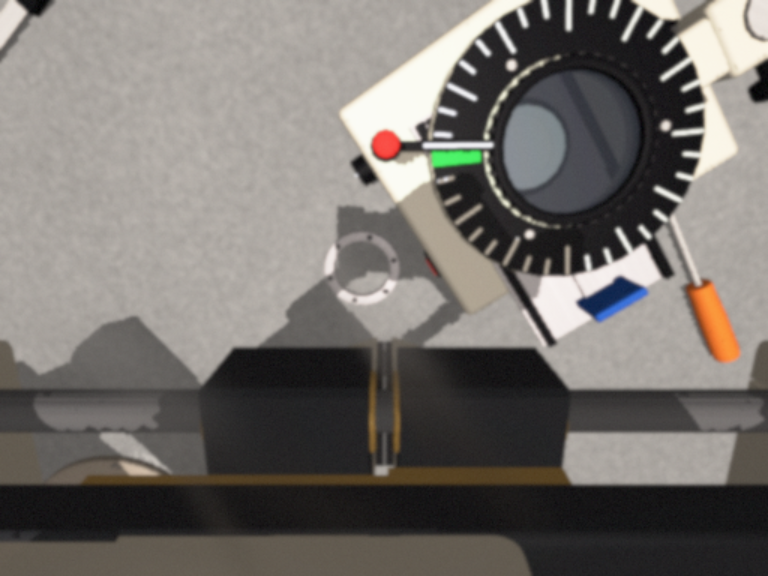

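The knob is at (385,145), the white line runs (425,145) to (493,145), and green is just below it at (457,158). The lever measures 142.0° against the mark at 147.4°, so 5.4° more. I'll return by the reverse path.

Emit:
move_arm --pt "0.6 0 0 0 0 0" --pt "1 0 0 0 0 0" --pt "1 0 0 0 0 0" --pt "1 0 0 0 0 0"

```text
time: 18.95
tool_pos: [0.5315, 0.1648, 0.3061]
tool_rot: [-3.141, 0.001, 0.907]
contact_force: [-0.2, -0.4, 0.5]
opening: 0.0005
grip_force: 0.0
```

Emit:
move_arm --pt "0.25 0 0 0 0 0" --pt "0.25 0 0.4 0 0 0" --pt "0.25 0 1 0 0 0" --pt "0.25 0 1 0 0 0" --pt "0.15 0 1 0 0 0" --pt "0.08 0 1 0 0 0" --pt "0.04 0 1 0 0 0" --pt "0.02 0 1 0 0 0" --pt "0.02 0 1 0 0 0"

```text
time: 20.08
tool_pos: [0.533, 0.166, 0.2071]
tool_rot: [3.141, -0.001, 0.905]
contact_force: [-0.1, 0.1, -0.9]
opening: 0.0008
grip_force: 0.0
```

```bash
python3 arc.py 142 148 1
```

```text
[0.53299516 0.16601308 0.20708277] 0.9052606000743386
142.0 [-0.023 -0.002 -0.   ] -0.0007
143.0 [-0.041 -0.005 -0.   ] -0.0063
144.0 [-0.06  -0.007 -0.   ] -0.0118
145.0 [-0.078 -0.009 -0.   ] -0.0174
146.0 [-0.097 -0.011 -0.   ] -0.023
147.0 [-0.116 -0.013 -0.   ] -0.0285
148.0 [-0.134 -0.014 -0.   ] -0.0341
```

Emit:
move_arm --pt "-0.02 -0.002 0 0 0 -0.001" --pt "-0.04 -0.005 0 0 0 -0.006" --pt "-0.06 -0.007 0 0 0 -0.012" --pt "-0.08 -0.009 0 0 0 -0.018" --pt "-0.1 -0.011 0 0 0 -0.024" --pt "-0.112 -0.012 0 0 0 -0.028" --pt "-0.122 -0.013 0 0 0 -0.031" --pt "-0.122 -0.013 0 0 0 -0.031" --pt "-0.122 -0.013 0 0 0 -0.031"

```text
time: 21.2
tool_pos: [0.5243, 0.1572, 0.2067]
tool_rot: [-3.141, 0.0, 1.003]
contact_force: [1.3, 0.1, 0.4]
opening: 0.0002
grip_force: 0.2
```

Emit:
move_arm --pt "0.1 0 0 0 0 0" --pt "0.25 0 0 0 0 0" --pt "0.25 0 -0.6 0 0 0" --pt "0.25 0 -1 0 0 0" --pt "0 0 -1 0 0 0" --pt "-0.5 0 -1 0 0 0" --pt "-1 0 -1 0 0 0" --pt "-1 0 -1 0 0 0" --pt "-1 0 -1 0 0 0"

```text
time: 22.32
tool_pos: [0.4713, 0.0736, 0.307]
tool_rot: [3.141, -0.001, 1.003]
contact_force: [0.2, 0.5, -0.1]
opening: 0.0007
grip_force: 0.0
```

```bash
python3 d.py w5.png; python3 ang.py
python3 - <<'E'
import cv2
a=cv2.imread("pics/w5.png"); cv2.imwrite("pics/w5z.png",cv2.resize(a[60:260,340:640],None,fx=2.6,fy=2.6,interpolation=cv2.INTER_CUBIC))
E
```

```text
green 123 [304.6   91.54] [289  90  32   4] [0.5522 0.1237 0.184 ] [0.5523 0.1237 0.1838]
green 86 [305.74 101.09] [289 100  32   3] [0.5491 0.1164 0.184 ] [0.549  0.1164 0.1845]
red 280 [257.18  96.35] [248  87  20  19] [0.5146 0.1412 0.227 ] [0.5147 0.1412 0.2262]
blue 574 [398.02 204.81] [376 193  45  25] [ 0.5908 -0.046   0.12  ] [ 0.5932 -0.051   0.1118]
centre [0.6028 0.0861] 0.0777 291 green [(array([0.55258512, 0.12346285]), np.int32(106), np.float64(143.35335238418355)), (array([0.54902215, 0.11621454]), np.int32(80), np.float64(150.75161137439474))]
line 267 146.98 147.25 1.29
```

View pics/w5z.png

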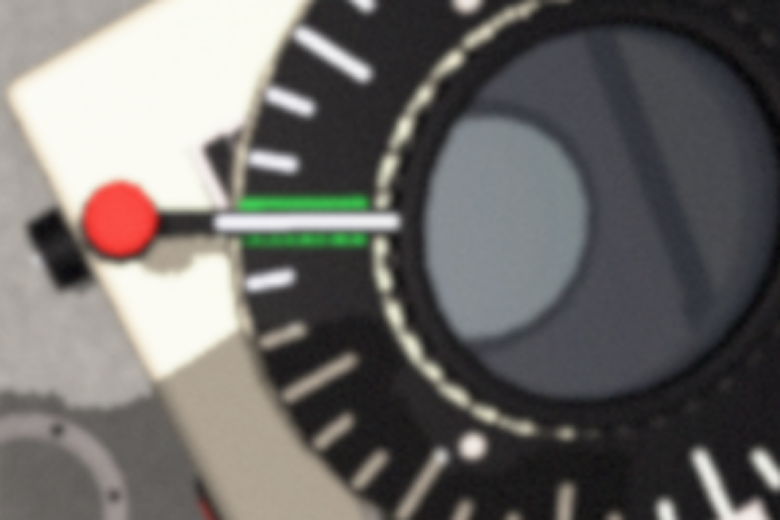

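The line (y≈222 in the crop) lies centred between the two green strips (205 and 240). It measures 147.2° against 147.1° for the mark, and the arm is clear. The tab reading also fits the home position, about 140 mm from the axis where 141 is nominal.

```bash
python3 -c "
from cell import robot
print(robot.hand_in())"
```

```text
the job is handed in; nothing more can be done
None
```

The carriage is home against its stop, the analyser's white line is on the green mark (within about 0.3° by camera), the arm is clear, and the job was handed in at about 22 s.

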